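# Seat a bracket in the drilling fixture and lock the toggle clamp

## Robot

A 6-joint arm with a two-finger parallel gripper is mounted at the origin on the work surface. World frame = base frame: x ahead of the robot, y to its left, z up, the work surface at z = 0. Lengths are in m, angles in rad, forces in N, time in s.
With the tool pointing down it reaches from about 0.35 to 0.775 m from the base axis. Payload 5.5 kg.
Tool frame: the origin (TCP) lies midway between the tips of the shut fingers; the grasp point (between the pads) lies 19 mm behind it (pinch_z is the distance from the TCP to the grasp point, in m); z points along the fingers, x is the direction in which the jaws open and shut, and the axes are right-handed (so a half turn about z gives the same grasp; the last joint's range is limited). The gripper opens to 85 mm and grips with 20 to 120 N. Pads are 22 mm wide; open, the fingers measure 114 mm over their backs; the gripper's body (76 mm by 85 mm) begins 54 mm behind the grasp point. The pads swing forward as they close: fully open they stand 13 mm farther back than shut.
Start: joints at [0.98, 0.313, 0.046, 1.304, 0, 1.431], TCP at [0.251, 0.518, 0.231] pointing down, gripper open.
Joint ranges: [-2.76, 2.76], [-0.86, 1.69], [-1.03, 1.26], [-2.2, 2.34], [-1.47, 1.5], [-3.14, 3.14]. Speed limits (rad/s): [2.57, 2.57, 3.14, 3.14, 3.14, 3.14].

## Interface

Orientations are given as a unit quaternion [w, x, y, z].
In Python, from workcell import get_state, read_camera, camera_info, hand_in, trace, pinch_z gives the robot as it stands. The module is installed in compiled form; this text tells all that it offers.
- The arm moves only by the tool arm_command, never from a script. Its argument "steps" is text: rows parted by semicolons, each of 4 numbers parted by spaces: the shift along the world's x, y, z in mm, then the turn about the world's z in rad. In form: tx ty tz spin; .... A call has 1 to 20 rows; each row is the pose to reach, as a shift and turn from the pose measured when the call began; what a row does not reach only later rows make up. A row lasts 1/8 s, in which the tool goes at most 62.5 mm and 10.7 degrees, less where a joint would pass 70% of its speed; a pose out of reach is approached as far as the arm can. A call with a gripper value outside its range is refused whole. "fingers" is the gripper command: -1 is shut, 1 is fully open, values between are in proportion, set as the call begins (left out, the last holds). The fingers move at their own pace and stop on an object; "newtons" is the grip in N (left out, the last holds). Time passes only in rows, so rows that repeat a pose let the fingers close. It gives the time, the measured TCP pose, the force and the opening at its end, in the units of the state.
- get_state(): the state, without advancing time (a new reading comes with each control period).
- read_camera(name): name is "scene" or "side" or "wrist"; returns the picture (480x640x3 uint8, red, green, blue); there is no depth.
- camera_info(name): a dict with "mtx" (3x3 intrinsics, pixels), "R" (3x3) and "t" (3): a world point X has camera coordinates R X + t. Camera axes: x right, y down, z forward; pixel columns grow to the right and rows downward; lengths in m; the calibration is good to about 2 mm. A picture is of the moment at which its call begins: read the wrist's pose just before it. camera_info takes no time and is no camera call; for the wrist camera it gives the pose at the moment of the call.
- hand_in(): hands the job in, once; it reports no verdict.
Trained networks look in the newest picture that a camera, given by its name, has taken for a name from the list of things; names that differ only in an ending like _2 or _b are one class to them, and where a whole thing is asked for, a point or a joint stands for the part that bears it (a point fixed in the world has none). Each returns a list of dicts, best first, with "score" (0 to 1); they miss things now and then, are a little off and sometimes report something else, mostly with a low value. They report only what shows in the picture. A call takes as long as a camera call. They do not tell look-alikes from the thing itself.
- trace(camera, name): "mask" (480x640 bool, what is visible of it) and "box" ([left, top, width, height] in pixels, round what is visible of it).
The state is a dict: "clock": time; "joint_pos": joint angles; "qvel": joint speeds; "tau": joint torques, N m; "tcp_pos": TCP position; "orientation": TCP orientation; "wrist_force": force on the tool from outside, world axes, zero at the start; "ft_torque": the same for the moment, N m; "finger_gap": finger opening in m.
Only numpy, scipy, OpenCV 4.12 (cv2) and the standard library are available. Lean on these libraries where they do the work, as an engineer would, in place of code of your own. Each camera call takes 0.05 s, during which the arm holds its last target.

## Task

Get the bracket in the drilling fixture ready for drilling. With the fingertips, push the L-shaped bracket along its channel until its end is fully home against the stop, then push the toggle clamp's handle over and down until it snaps into lock and holds the bracket there. Only push: do not lift the bracket, and leave the loose things lying around where they are.

Things in the scene. Friction and masses are not known exactly. Their poses are not given: they have to be found in the camera images.
- fixture: drilling fixture screwed to the cart deck. Frame: origin at deck level, on the channel's centre line under the spot where the clamp pad lands; x along the channel towards the end stop, y from the channel towards the clamp handle, z up. Dark steel plate 215 x 190 x 12 mm, spanning x -125 to 90 and y -53 to 137 mm. A drill-bush arm spans the channel at x 26 to 46, top at z = 42 mm.
- stop_face (a point): point on the face of the steel stop block that the bracket must touch, at (60, 0, 16) mm in the fixture's frame; point axes as the fixture's. The block is 16 mm high and closes the end of a channel 42 mm wide, centred on y = 0, between two steel guide rails 14 mm wide and 11 mm high on the plate, from x = -30 to 60 mm.
- bracket: bright steel L-bracket (about 0.39 kg) lying in the channel, short of the stop: flat leg 130 x 40 x 8 mm, upstand 8 mm thick, 40 wide, 41 high overall at the end away from the stop. Origin: centre of the flat leg's underside, x towards the stop end, z up; outer face of the upstand at x = -65 mm, stop end at x = 65. Slides at a few N; when home that outer face is still 40 mm outside the rails.
- clamp_handle (a joint): toggle clamp handle angle, rad. 0 = open, nearly upright (elevation above level = 1.50 - value), as at the start; grows as it is pushed towards fixture +y and down. It stays where it is left until, at about 0.95, the pad meets the bracket; then it resists by up to about 6 N at mid-grip (near 1.1). Dead point 1.26; beyond it the handle snaps by itself to its stop at 1.40 = locked. Let go well before, it springs back.
- handle_pivot (a point): axle of the clamp handle, parallel to the fixture's x axis, at (0, 102, 52) mm in the fixture's frame; point axes as the fixture's. The steel clamp base around it stands at fixture x -32 to 32, y 40 to 114 mm, up to z = 58 mm. Locked, the handle points along fixture +y, 6 degrees above level.
- handle_grip (a point): middle of the handle's black rubber grip, on the handle's centre line, 85 mm from the axle; moves with the handle, which swings in the plane x = 0 of the fixture. The grip is 19 mm wide (along fixture x), 15 mm thick, and runs from 44 to 126 mm from the axle. Axes: x as the fixture's, y outwards along the handle, z out of the side to push on (towards the channel when open, up when locked).
- clamp_pad: the clamp's round black rubber pad, 17 mm across, 10 mm high, at the end of the clamp's steel arm; origin at the middle of its lower face. With the handle open, arm and pad stand raised beside and over the channel (up to about 110 mm above the deck, within 13 mm of fixture x = 0); they swing down onto the bracket as the handle is pushed over.
- spare_bracket: a second, identical L-shaped steel bracket lying flat on the deck beside the fixture, not part of the job; origin at the centre of its underside
- spray_can: aerosol can, 54 mm across, about 130 mm tall, standing on the deck beyond the fixture; origin at the centre of its base
- screwdriver: black-handled screwdriver, 190 mm long, lying on the deck beyond the fixture; origin under its middle, x along its shaft
- tape_measure: grey tape measure, 66 x 32 mm, 62 mm tall, standing on the deck; origin at the centre of its underside
- screw_tray: black open tray of screws, 75 x 55 mm, 28 mm tall, on the deck; origin at the centre of its underside
- paste_tin: round aluminium tin of cutting paste, 45 mm across, 28 mm tall, standing on the fixture plate near its robot-side edge, between bracket and handle side; origin at the centre of its base
- marker: grey marker pen with black cap, 135 mm long, 13 mm thick, lying on the deck; origin under its middle, x along the pen
There are look-alikes about, which are no part of the job. What is shaped like the bracket but red is not meant.

How it is judged:
By the outcome, as a careful person would: the job done as asked, in the order asked, and still so for the second after the job is handed in, with the robot touching nothing.
It also fails if it takes over 48 s, if anything falls off the work surface, if the arm or the gripper's body presses on something with over 40 N, if the wrist force passes 120 N, or if a joint passes its speed limit or range.

## Working session

There is one attempt and no reset: what is moved stays moved. The work goes in short steps, Python scripts to look and compute and a tool call to move; the robot and the scene stay as the last step left them, time stands still between calls to the robot, and variables do not carry over. Pictures are saved under pics/ and viewed, and the job is handed in when it is done.

Besides the shell and the picture viewer there is one more tool, called after "Emit:" as name(argument=value, ...), one argument or row to a line, values as JSON. arm_command: Moves the arm, as the interface text tells. Its arguments: {"type":"object","properties":{"steps":{"type":"string"},"fingers":{"type":"number"},"newtons":{"type":"number"}},"required":["steps"]}

```bash
mkdir -p pics; python3 - <<'E'
from workcell import *
import cv2
print(get_state())
for n in ("scene","side","wrist"):
    im=read_camera(n); cv2.imwrite(f"pics/{n}0.png",im[:,:,::-1])
    c=camera_info(n); print(n,c)
E
```

```text
{'clock': 0.0, 'joint_pos': array([ 9.80386967e-01,  3.14025960e-01,  4.49659135e-02,  1.30361564e+00,
       -2.27437410e-06,  1.43118554e+00]), 'qvel': array([-9.55916509e-04, -9.40218712e-04, -1.28469753e-05, -8.21337638e-04,
        1.40304313e-03, -1.67805480e-03]), 'tau': array([ 5.64291113e-04, -4.80625713e+01,  2.98534226e+01,  1.93973287e-02,
       -1.31816505e-04,  1.15246095e-05]), 'tcp_pos': array([0.25023862, 0.51711006, 0.23038901]), 'orientation': array([ 3.84536096e-04,  8.47255332e-01,  5.31185014e-01, -8.57399945e-04]), 'wrist_force': array([ 0.18911826, -0.90615128, -0.13670444]), 'ft_torque': array([ 0.04710706, -0.00214835, -0.05833401]), 'finger_gap': 0.08488887071494187}
scene {'mtx': array([[441.05659587,   0.        , 321.55974631],
       [  0.        , 441.05659587, 240.45537615],
       [  0.        ,   0.        ,   1.        ]]), 'R': array([[-0.37200671,  0.92793643, -0.02334504],
       [ 0.48957451,  0.17477721, -0.85426561],
       [-0.788624  , -0.32922167, -0.51931232]]), 't': array([ 0.22711922, -0.15950608,  1.39689138])}
side {'mtx': array([[448.49400095,   0.        , 321.76289   ],
       [  0.        , 448.49400095, 247.29288711],
       [  0.        ,   0.        ,   1.        ]]), 'R': array([[ 0.8784593 , -0.47774498, -0.00830618],
       [-0.2978627 , -0.53394056, -0.7913187 ],
       [ 0.37361352,  0.69761537, -0.61134747]]), 't': array([-0.46678765,  0.22265356,  0.65199354])}
wrist {'mtx': array([[399.49156635,   0.        , 319.69016258],
       [  0.        , 399.49156635, 241.34213247],
       [  0.        ,   0.        ,   1.        ]]), 'R': array([[ 4.35363580e-01,  9.00254368e-01, -7.91934366e-04],
       [ 8.58938497e-01, -4.15119441e-01,  2.99834134e-01],
       [ 2.69598241e-01, -1.31217085e-01, -9.53991019e-01]]), 't': array([-0.57409065, -0.03913453,  0.379805  ])}
```

View pics/scene0.png

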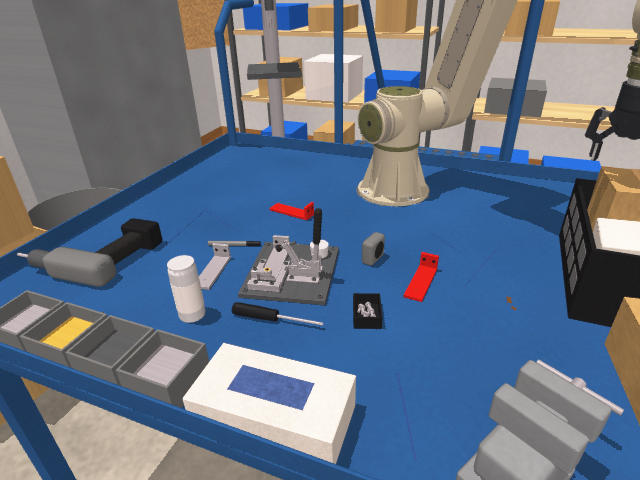

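View pics/side0.png

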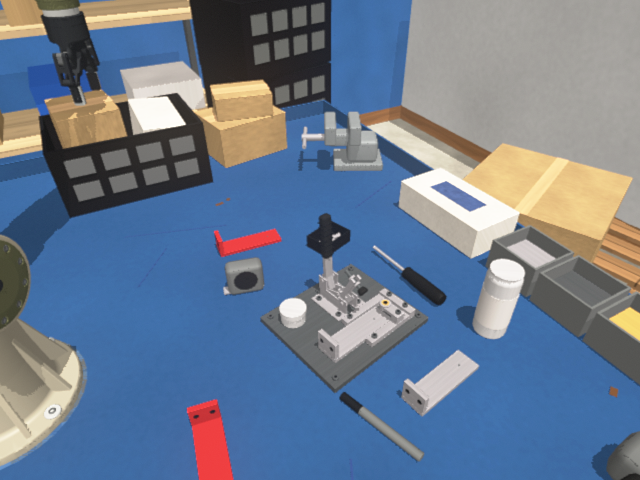

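View pics/wrist0.png

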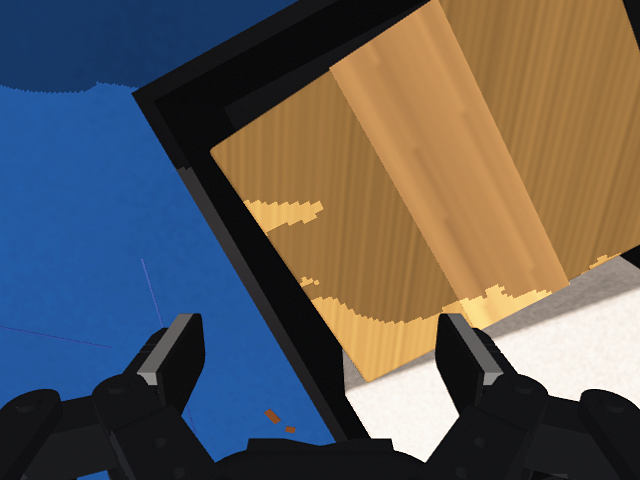

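The pictures show the fixture around side pixel (345,325) and scene pixel (290,270). The handle is upright and the paste tin is on the near edge. Next I'll trace the fixture and zoom in.

```bash
python3 - <<'E'
from workcell import *
import cv2,numpy as np
for n,(x0,y0,x1,y1) in {"side":(250,200,450,400),"scene":(210,190,370,310)}.items():
    im=cv2.imread(f"pics/{n}0.png")
    c=im[y0:y1,x0:x1]; s=min(800/(x1-x0),600/(y1-y0))
    cv2.imwrite(f"pics/{n}0z.png",cv2.resize(c,None,fx=s,fy=s,interpolation=cv2.INTER_CUBIC)); print(n,s)
    for k in ("fixture","bracket","paste_tin"):
        for d in trace(n,k): print(n,k,round(d["score"],2),d["box"],np.argwhere(d["mask"]).mean(0)[::-1].round(1))
        if k!="paste_tin": np.save(f"pics/{n}_{k}.npy",np.array([d["mask"] for d in trace(n,k)]))
E
```

```text
side 3.0
side fixture 0.64 [259.8, 213.4, 165.6, 179.7] [343.5 318.2]
side bracket 0.83 [213.3, 227.9, 69.3, 30.5] [245.1 242.2]
side bracket 0.6 [316.2, 307.0, 75.1, 53.7] [351.2 334.3]
side bracket 0.56 [185.1, 398.5, 47.0, 81.5] [209.4 441.8]
side bracket 0.56 [357.8, 282.4, 6.9, 12.2] [361.3 290.9]
side paste_tin 0.62 [280.3, 296.9, 24.9, 31.7] [292.6 312.4]
scene 5.0
scene fixture 0.84 [239.5, 210.9, 99.1, 97.5] [292.9 272.2]
scene bracket 0.97 [268.2, 203.7, 42.6, 17.4] [294.8 210.7]
scene bracket 0.84 [404.9, 250.6, 34.4, 53.5] [422.  277.2]
scene bracket 0.65 [259.0, 233.7, 30.6, 47.1] [275.7 258. ]
scene paste_tin 0.73 [351.1, 292.9, 30.5, 36.8] [366.7 310.9]
scene paste_tin 0.71 [308.4, 241.9, 20.4, 17.6] [320.4 248.2]
```

View pics/side0z.png

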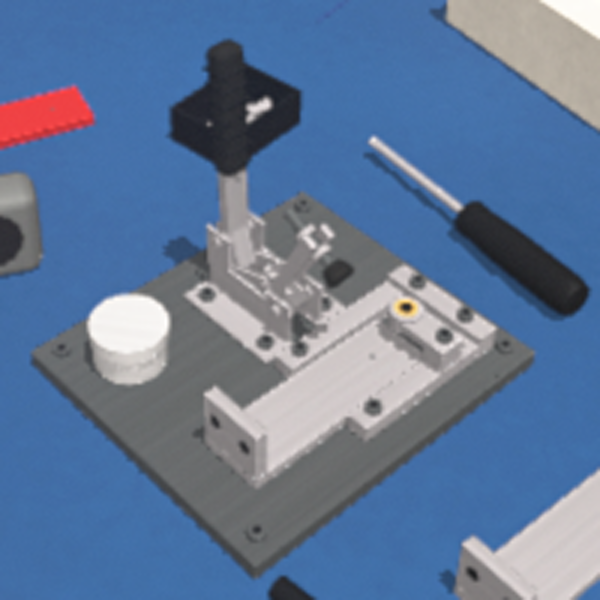

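View pics/scene0z.png

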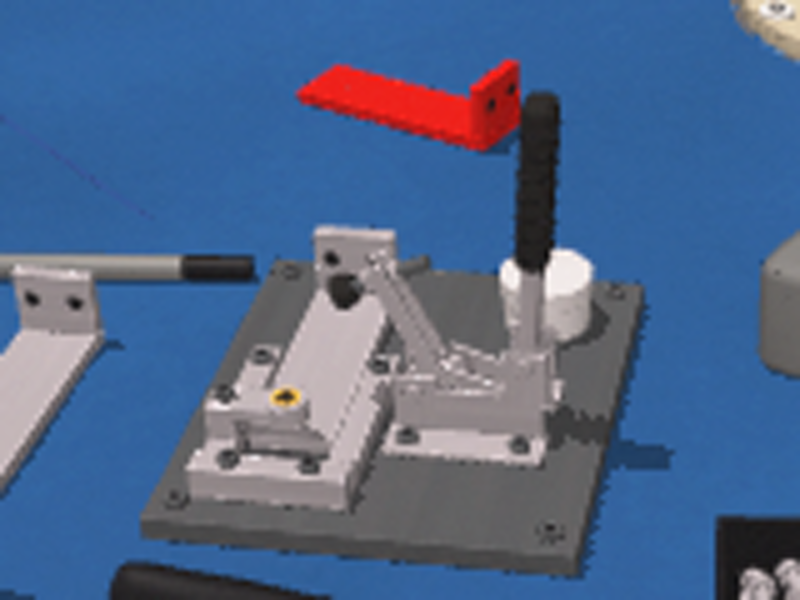

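```bash
cat > h.py <<'E'
import numpy as np,cv2
from workcell import *
from scipy.optimize import least_squares
def proj(c,X):
    X=np.atleast_2d(X); p=X@c["R"].T+c["t"]; q=p@c["mtx"].T; return q[:,:2]/q[:,2:]
def fx(p,P):
    P=np.atleast_2d(P)/1000.; c,s=np.cos(p[2]),np.sin(p[2])
    return P@np.array([[c,s,0],[-s,c,0],[0,0,1]])+[p[0],p[1],0]
E
cat > fit.py <<'E'
from h import *
C={n:camera_info(n) for n in("side","scene")}
P=np.array([[-125,137,12],[90,137,12],[90,-53,12],[-125,-53,12]])
O={"side":np.array([[33,355],[302,193],[533,352],[257,568]])/3+[250,200],
"scene":np.array([[643,287],[580,560],[142,522],[275,262]])/5+[210,190]}
def f(p,ks=("side","scene")): return np.concatenate([(proj(C[k],fx(p,P))-O[k]).ravel() for k in ks])
for ks in (("side","scene"),("side",),("scene",)):
    r=min((least_squares(f,[.5,0,a],args=(ks,)) for a in (0,1.5,3,-1.5)),key=lambda r:r.cost); print(ks,r.x,np.abs(r.fun).max())
    if len(ks)==2:
        np.save("fix.npy",r.x); print(r.fun.reshape(-1,2).round(1))
p=np.load("fix.npy")
def outer(x,y):return fx(p,[x,y,0])
# bracket s: search upstand outer x from picture
for n,z,(x0,y0),s in (("side","side0z",(250,200),3),("scene","scene0z",(210,190),5)):
    im=cv2.imread(f"pics/{z}.png")
    th=1.5
    pts={"piv":[0,102,52],"grip":[0,102+85*np.cos(th),52+85*np.sin(th)],"tip":[0,102+126*np.cos(th),52+126*np.sin(th)],"stop":[60,0,16]}
    for i,x in enumerate((-130,-120,-110,-100)):
        for zz in(20,53):
            for yy in (-20,20): pts[f"{x}"+str(zz)+str(yy)]=[x,yy,zz]
    for k,v in pts.items():
        q=((proj(C[n],fx(p,v))[0]-[x0,y0])*s).round().astype(int); cv2.circle(im,tuple(map(int,q)),3,(0,0,255),1); print(n,k,q)
    cv2.imwrite(f"pics/{z}_o.png",im)
E
python3 fit.py
```

```text
('side', 'scene') [ 0.54221483 -0.14713967  0.2231115 ] 1.7352286965025883
[[-0.8 -1. ]
 [ 0.3 -1. ]
 [ 1.7 -0.6]
 [ 0.5  0.1]
 [ 0.5 -1.3]
 [ 0.2 -1.4]
 [-0.  -1.1]
 [ 0.1 -1.1]]
('side',) [ 0.54114268 -0.14752644  0.22369736] 1.3693841747019633
('scene',) [ 0.54638508 -0.14563864  0.2230764 ] 0.4655263184450291
side piv [236 232]
side grip [229 109]
side tip [225  45]
side stop [432 320]
side -13020-20 [206 521]
side -1302020 [154 472]
side -13053-20 [205 478]
side -1305320 [152 429]
side -12020-20 [221 510]
side -1202020 [169 462]
side -12053-20 [220 467]
side -1205320 [167 419]
side -11020-20 [236 499]
side -1102020 [184 451]
side -11053-20 [236 456]
side -1105320 [183 408]
side -10020-20 [251 488]
side -1002020 [199 441]
side -10053-20 [251 445]
side -1005320 [198 398]
scene piv [531 348]
scene grip [540 181]
scene tip [544  95]
scene stop [280 477]
scene -13020-20 [339 242]
scene -1302020 [416 247]
scene -13053-20 [335 186]
scene -1305320 [413 190]
scene -12020-20 [335 252]
scene -1202020 [412 257]
scene -12053-20 [330 195]
scene -1205320 [408 200]
scene -11020-20 [330 263]
scene -1102020 [408 268]
scene -11053-20 [325 205]
scene -1105320 [404 210]
scene -10020-20 [325 273]
scene -1002020 [404 278]
scene -10053-20 [320 216]
scene -1005320 [400 221]
```

```bash
python3 - <<'E'
from h import *
p=np.array([.543,-.147,.223]); np.save("fix.npy",p)
for v in ([-125,0,30],[-70-11,0,30],[0,75,150]): print(v,fx(p,v))
c=camera_info("side")
def back(n,uv,z):
    c=camera_info(n); d=c["R"].T@np.linalg.solve(c["mtx"],[*uv,1]); o=-c["R"].T@c["t"]; return o+d*(z-o[2])/d[2]
def tofx(w): 
    d=w[:2]-p[:2]; a=p[2]; return 1000*np.array([np.cos(a)*d[0]+np.sin(a)*d[1],-np.sin(a)*d[0]+np.cos(a)*d[1]])
for k,uv,z in (("tin top",(292.6,304),.040),("tape",(245,262),.062),("upL",(250+205/3,200+391/3),.053),("upR",(250+250/3,200+434/3),.053),("cratecorner",(208,155),.1)):
    w=back("side",uv,z); print(k,w.round(3),tofx(w).round())
for k,uv,z in (("upL",(210+313/5,190+229/5),.053),("upR",(210+396/5,190+232/5),.053)):
    w=back("scene",uv,z); print(k,w.round(3),tofx(w).round())
E
```

```text
[-125, 0, 30] [[ 0.4210952  -0.17464454  0.03      ]]
[-81, 0, 30] [[ 0.46400569 -0.16491366  0.03      ]]
[0, 75, 150] [[ 0.52641328 -0.07385712  0.15      ]]
tin top [ 0.441 -0.065  0.04 ] [-81. 102.]
tape [0.404 0.051 0.062] [-92. 224.]
upL [ 0.446 -0.147  0.053] [-95.  21.]
upR [ 0.452 -0.183  0.053] [-97. -15.]
cratecorner [0.457 0.421 0.1  ] [ 41. 573.]
upL [ 0.462 -0.186  0.053] [-88. -20.]
upR [ 0.451 -0.147  0.053] [-90.  21.]
```

Emit:
arm_command(
  steps="0 0 50 0; 0 0 100 0; 0 0 120 0; 0 0 120 0",
  fingers=-1,
)

```text
clock: 1.15
tcp_pos: [0.251, 0.5183, 0.3532]
orientation: [-0.001, 0.847, 0.531, 0.002]
wrist_force: [-0.2, 0.2, -1.1]
finger_gap: 0.012
```

Emit:
arm_command(
  steps="30 -60 0 0.05; 50 -115 0 0.1; 75 -170 0 0.17; 100 -225 0 0.23; 115 -280 0 0.29; 130 -335 0 0.35; 145 -390 0 0.41; 155 -445 0 0.47; 160 -500 0 0.53; 165 -555 0 0.6; 165 -610 0 0.674; 165 -665 0 0.674; 165 -694 -20 0.674; 165 -694 -60 0.674; 165 -694 -100 0.674; 165 -694 -130 0.674; 165 -694 -140 0.674; 165 -694 -140 0.674",
)

```text
clock: 3.4
tcp_pos: [0.4154, -0.1753, 0.2124]
orientation: [-0.002, 0.624, 0.781, 0.001]
wrist_force: [-0.6, 0.2, 0.5]
finger_gap: -0.0001
```

```bash
python3 - <<'E'
from h import *
s=get_state(); print(s["clock"],s["tcp_pos"],s["orientation"],s["finger_gap"],s["joint_pos"])
c=camera_info("wrist"); im=read_camera("wrist")[:,:,::-1].copy()
np.savez("w1.npz",**c); cv2.imwrite("pics/w1.png",im)
p=np.load("fix.npy")
P=[[-125,137,12],[90,137,12],[90,-53,12],[-125,-53,12],[-30,21,23],[-30,-21,23],[60,0,16],[-95,-20,53],[-95,20,53],[0,102+.0707*126,52+126],[26,0,42]]
for q,v in zip(proj(c,fx(p,P)),P):
    print(v,q.round(1)); cv2.circle(im,tuple(int(a) for a in np.clip(q,-1000,2000)),4,(0,0,255),1)
cv2.imwrite("pics/w1o.png",im)
E
```

```text
3.4 [ 0.41544681 -0.17526005  0.21242371] [-0.00234959  0.62391415  0.78148811  0.00139607] -0.00011905305107335583 [-0.57975333  0.08446295 -0.28675554  1.20399424  0.00322084 -0.8030682 ]
[-125, 137, 12] [472.8 213.8]
[90, 137, 12] [449.1 414.2]
[90, -53, 12] [267.2 414.9]
[-125, -53, 12] [257.8 214. ]
[-30, 21, 23] [340.6 316.5]
[-30, -21, 23] [295.3 316.6]
[60, 0, 16] [318.  393.1]
[-95, -20, 53] [293.2 262.1]
[-95, 20, 53] [342.8 262. ]
[0, 110.9082, 178] [509.4 490.3]
[26, 0, 42] [318.1 380.8]
```

View pics/w1o.png

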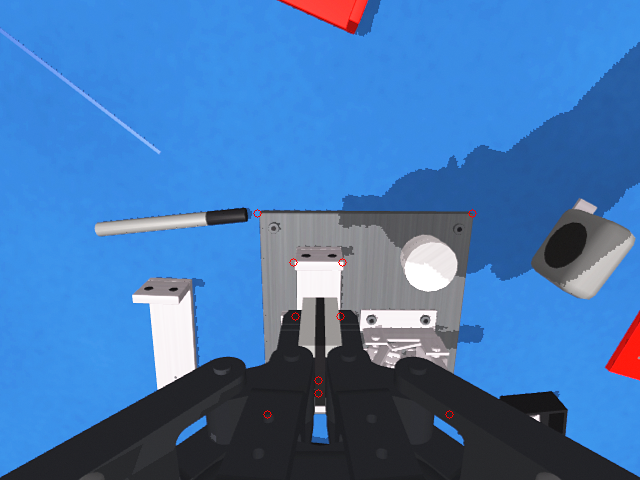

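The wrist picture shows the plate corners within 2–3 px of my model (e.g. 258,214). The upstand's top outer edge is at row 262, so x ≈ -95, and the tin at (430,263) is clear. Lowering behind the upstand.

Emit:
arm_command(
  steps="0 0 -55 0; 0 0 -110 0; 0 0 -150 0; 0 0 -175 0; 0 0 -182 0; 0 0 -182 0",
)

```text
clock: 4.2
tcp_pos: [0.417, -0.1762, 0.0323]
orientation: [-0.001, 0.624, 0.782, 0.002]
wrist_force: [-0.4, -0.2, 0.5]
finger_gap: -0.0004
```

Emit:
arm_command(
  steps="5 1 0 0; 10 2 0 0; 15 3 0 0; 18 4 0 0; 21 5 0 0; 24 5 0 0; 27 6 0 0; 29 6 0 0; 29 6 0 0",
)

```text
clock: 5.32
tcp_pos: [0.4461, -0.1701, 0.0321]
orientation: [-0.001, 0.624, 0.782, 0.002]
wrist_force: [-0.7, -0.8, -0.7]
finger_gap: 0.0
```

Emit:
arm_command(
  steps="2 0.5 0 0; 4 1 0 0; 6 1.5 0 0; 8 2 0 0; 8 2 0 0",
)

```text
clock: 5.95
tcp_pos: [0.4546, -0.168, 0.0321]
orientation: [-0.0, 0.624, 0.782, 0.002]
wrist_force: [-1.5, 0.6, -0.5]
finger_gap: -0.0002
```

```bash
python3 - <<'E'
from h import *
im=read_camera("side")[:,:,::-1]; cv2.imwrite("pics/s2.png",cv2.resize(im[200:400,250:450],None,fx=3,fy=3,interpolation=cv2.INTER_CUBIC))
E
```

```text
(no output)
```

View pics/s2.png

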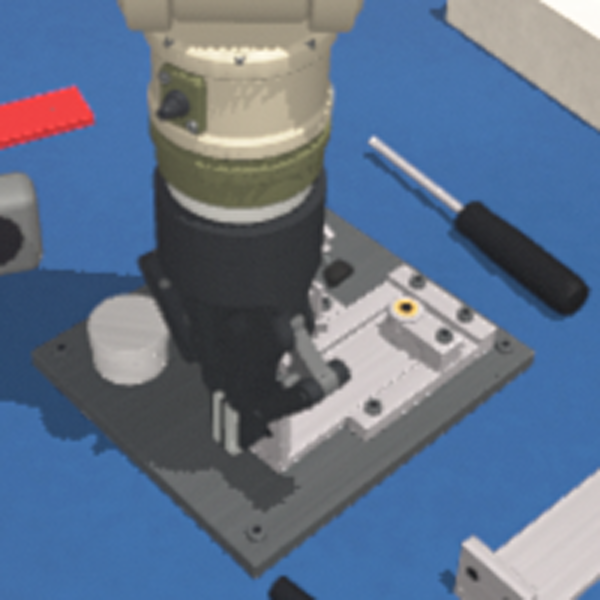

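The finger is behind the upstand. Its lower right corner has moved from about (255,483) to (285,468), so the bracket is sliding. Continuing towards the stop.

Emit:
arm_command(
  steps="2 0.5 0 0; 4 1 0 0; 5 1 0 0; 6 1.5 0 0; 6 1.5 0 0",
)

```text
clock: 6.62
tcp_pos: [0.4609, -0.1665, 0.0322]
orientation: [-0.0, 0.624, 0.782, 0.002]
wrist_force: [-1.6, -1.2, 0.5]
finger_gap: 0.0004
```

Emit:
arm_command(
  steps="1 0.2 0 0; 2 0.5 0 0; 2 0.5 0 0",
)

```text
clock: 7.0
tcp_pos: [0.4631, -0.1659, 0.0321]
orientation: [-0.0, 0.624, 0.782, 0.002]
wrist_force: [-1.5, -0.4, 0.4]
finger_gap: -0.0
```

Emit:
arm_command(
  steps="1 0.2 0 0; 2 0.5 0 0; 2 0.5 0 0",
)

```text
clock: 7.38
tcp_pos: [0.4633, -0.1658, 0.0321]
orientation: [-0.001, 0.624, 0.781, 0.001]
wrist_force: [-7.4, -3.5, 5.3]
finger_gap: 0.0001
```

Emit:
arm_command(
  steps="1 0.2 0 0; 2 0.5 0 0; 2 0.5 0 0",
)

```text
clock: 7.75
tcp_pos: [0.4632, -0.1659, 0.0322]
orientation: [-0.002, 0.624, 0.781, -0.001]
wrist_force: [-9.9, -3.4, 6.2]
finger_gap: -0.0003
```

Force rises to about 10 N with no further movement at TCP fixture x ≈ -82 mm (expected -81), so the bracket is home. Backing off and checking.

Emit:
arm_command(
  steps="-5 -1 0 0; -20 -5 0 0; -40 -9 0 0; -45 -10 40 0; -45 -10 95 0; -45 -10 150 0; -45 -10 190 0; -45 -10 210 0; -45 -10 210 0",
)

```text
clock: 8.88
tcp_pos: [0.4188, -0.1765, 0.2437]
orientation: [-0.0, 0.624, 0.781, -0.001]
wrist_force: [-0.5, 0.2, -0.8]
finger_gap: 0.0002
```

```bash
python3 - <<'E'
from h import *
s=get_state(); print(s["tcp_pos"])
c=camera_info("wrist"); im=read_camera("wrist")[:,:,::-1].copy(); p=np.load("fix.npy")
for v in ([-70,-20,53],[-70,20,53]):
    q=proj(c,fx(p,v))[0]; print(q); cv2.circle(im,tuple(int(a) for a in q),3,(0,0,255),1)
cv2.imwrite("pics/w3.png",im)
im=read_camera("side")[:,:,::-1].copy(); c=camera_info("side")
for v in ([-70,-20,12],[-70,20,53],[-70,-20,53]):
    cv2.circle(im,tuple(int(round(a)) for a in proj(c,fx(p,v))[0]),1,(0,0,255),-1)
cv2.imwrite("pics/s3.png",cv2.resize(im[200:400,250:450],None,fx=3,fy=3,interpolation=cv2.INTER_CUBIC))
E
```

```text
[ 0.41882273 -0.17648314  0.24365155]
[299.13822788 273.13355102]
[343.69035582 273.10921136]
```

View pics/s3.png

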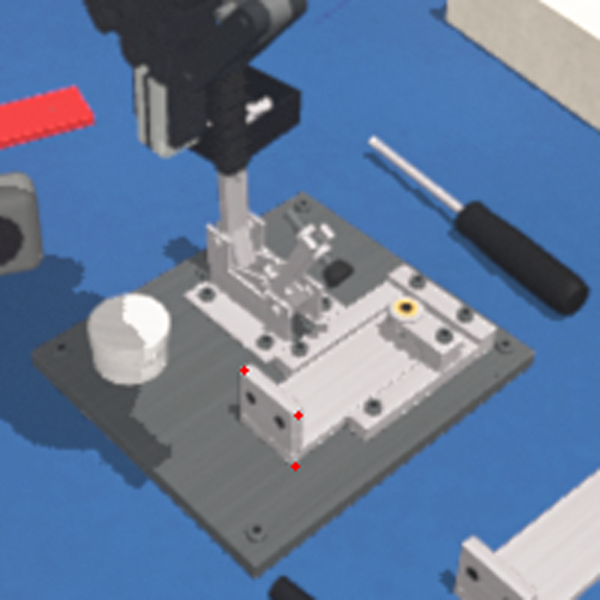

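View pics/w3.png

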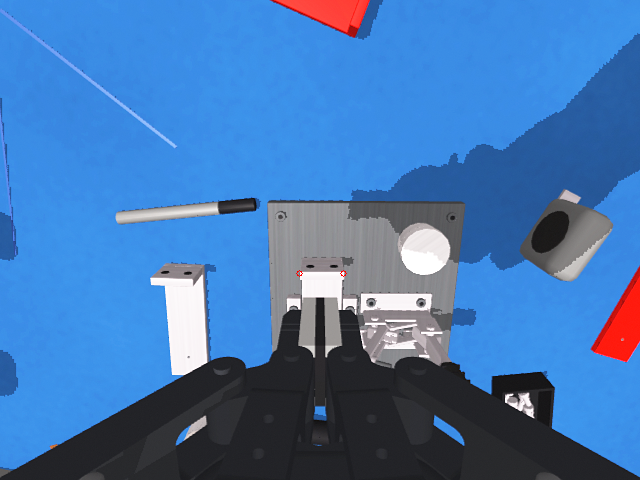

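Both pictures show the outer face on the home line: side corner dots match, and the wrist edge at row 273 equals the prediction. Now the handle.

Emit:
arm_command(
  steps="12 10 0 -0.18; 24 20 0 -0.36; 36 30 0 -0.54; 48 40 0 -0.72; 60 50 0 -0.9; 72 60 0 -1.08; 84 70 0 -1.26; 98 82 0 -1.44; 110 93 0 -1.571; 110 93 0 -1.571; 110 93 -40 -1.571; 110 93 -80 -1.571; 110 93 -97 -1.571; 110 93 -97 -1.571; 110 93 -97 -1.571",
)

```text
clock: 10.85
tcp_pos: [0.5277, -0.0831, 0.1449]
orientation: [-0.003, 0.994, 0.111, 0.001]
wrist_force: [-0.4, -0.4, 0.1]
finger_gap: 0.0002
```

```bash
python3 - <<'E'
from h import *
s=get_state(); print(s["tcp_pos"],s["orientation"],s["wrist_force"])
p=np.load("fix.npy"); d=s["tcp_pos"][:2]-p[:2]; a=p[2]; print(np.cos(a)*d[0]+np.sin(a)*d[1],-np.sin(a)*d[0]+np.cos(a)*d[1])
im=read_camera("side")[:,:,::-1].copy()
A=cv2.resize(im[130:380,230:430],None,fx=2,fy=2)
im=read_camera("scene")[:,:,::-1].copy()
B=cv2.resize(im[130:310,210:370],None,fx=2.5,fy=2.5); B=cv2.copyMakeBorder(B,0,500-B.shape[0],0,0,0)
cv2.imwrite("pics/h4.png",np.hstack([A,B]))
# path
d0=s["tcp_pos"]
for e in np.arange(1.5,.0,-.1):
    y=102+95*np.cos(e)-7.5*np.sin(e)-11; z=52+95*np.sin(e)+7.5*np.cos(e)
    print(round(e,2),round(y),round(z),((fx(p,[0,y,z])[0]-d0)*1000).round(1))
E
```

```text
[ 0.52773268 -0.08309666  0.14485499] [-0.00253057  0.99380438  0.11110694  0.00130618] [-0.38135681 -0.40243712  0.10268504]
-0.0007566461831944697 0.06569744938009046
1.5 90 147 [-4.7 24.1  2.4]
1.4 100 147 [-6.8 33.4  2. ]
1.3 109 146 [-8.9 42.6  0.7]
1.2 118 143 [-10.9  51.6  -1.6]
1.1 127 140 [-12.9  60.3  -4.8]
1.0 136 136 [-14.8  68.7  -8.9]
0.9 144 131 [-16.6  76.7 -13.8]
0.8 152 125 [-18.3  84.1 -19.5]
0.7 159 119 [-19.9  91.  -25.9]
0.6 165 112 [-21.3  97.2 -33. ]
0.5 171 104 [-22.5 102.6 -40.7]
0.4 176 96 [-23.6 107.3 -49. ]
0.3 180 87 [-24.4 111.2 -57.6]
0.2 183 78 [-25.1 114.2 -66.6]
0.1 185 69 [-25.6 116.3 -75.9]
```

View pics/h4.png

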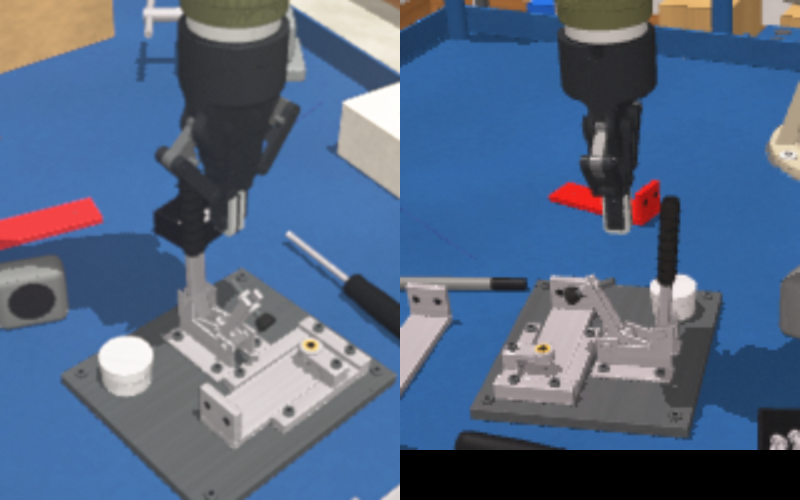

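The fingertips are beside the upper grip on the channel side: tip at (617,225), handle top at (668,205) in the right-hand panel. Pushing along the arc.

Emit:
arm_command(
  steps="-2 12 1 0; -5 24 1 0; -7 33 1 0; -9 43 0 0; -11 52 -2 0; -13 60 -5 0; -15 69 -9 0; -17 77 -14 0; -18 84 -20 0; -20 91 -26 0; -20 91 -26 0",
)

```text
clock: 12.32
tcp_pos: [0.5075, 0.0085, 0.1186]
orientation: [-0.003, 0.994, 0.111, 0.001]
wrist_force: [0.9, 0.4, 0.3]
finger_gap: 0.0001
```

```bash
python3 - <<'E'
from h import *
s=get_state(); print(s["tcp_pos"],s["orientation"],s["wrist_force"])
im=read_camera("side")[:,:,::-1].copy()
A=cv2.resize(im[130:380,230:430],None,fx=2,fy=2)
im=read_camera("scene")[:,:,::-1].copy()
B=cv2.resize(im[130:310,210:370],None,fx=2.5,fy=2.5); B=cv2.copyMakeBorder(B,0,500-B.shape[0],0,0,0)
cv2.imwrite("pics/h5.png",np.hstack([A,B]))
E
```

```text
[0.50748904 0.00846261 0.11863872] [-0.00252475  0.99378202  0.11130882  0.00113021] [0.87746121 0.41104517 0.25033939]
```

View pics/h5.png

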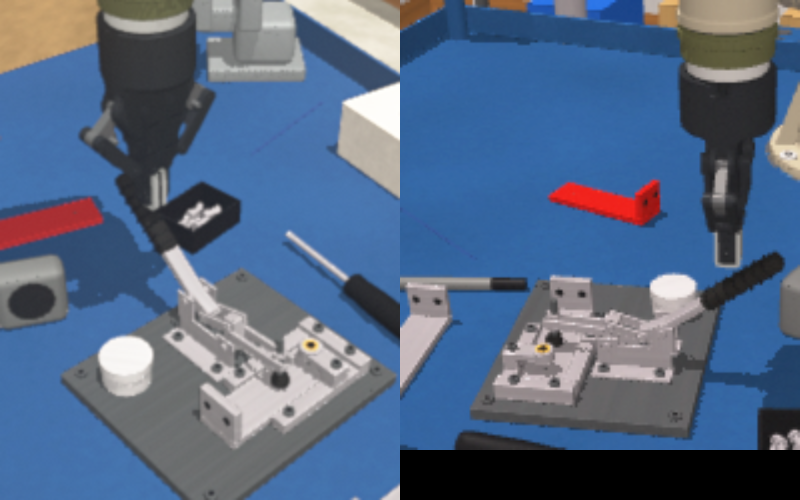

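The handle is near 0.7 elevation, with the pad at (278,380) in the left panel, just above the bracket. Continuing through the dead point.

Emit:
arm_command(
  steps="-1 6 -7 0; -2 11 -14 0; -3 14 -19 0; -3.5 16 -23 0; -4 18 -27 0; -4 20 -31 0; -4.5 22 -36 0; -5 23 -40 0; -5 24 -44 0; -5 24 -46 0; -5 24 -46 0",
)

```text
clock: 13.8
tcp_pos: [0.503, 0.0319, 0.073]
orientation: [-0.002, 0.994, 0.111, 0.001]
wrist_force: [0.2, -0.6, -0.2]
finger_gap: 0.0
```

```bash
python3 - <<'E'
from h import *
s=get_state(); print(s["tcp_pos"],s["orientation"],s["wrist_force"])
im=read_camera("side")[:,:,::-1].copy()
A=cv2.resize(im[130:380,230:430],None,fx=2,fy=2)
im=read_camera("scene")[:,:,::-1].copy()
B=cv2.resize(im[130:310,210:370],None,fx=2.5,fy=2.5); B=cv2.copyMakeBorder(B,0,500-B.shape[0],0,0,0)
cv2.imwrite("pics/h6.png",np.hstack([A,B]))
E
```

```text
[0.50301519 0.0318604  0.07299311] [-0.00229098  0.99381681  0.11099848  0.00149514] [ 0.17566809 -0.55145376 -0.16453487]
```

View pics/h6.png

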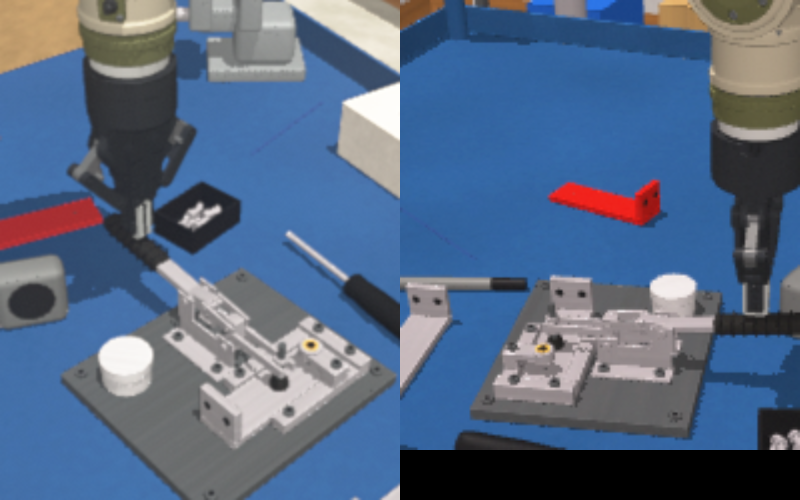

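The handle now lies almost level and there is no force on the tool, so it has snapped over. I'll press down gently to confirm it is on its stop.

Emit:
arm_command(
  steps="0 0 -2 0; 0 0 -4 0; 0 0 -5 0; 0 0 -5 0",
)

```text
clock: 14.4
tcp_pos: [0.5033, 0.0318, 0.0684]
orientation: [-0.002, 0.994, 0.111, 0.002]
wrist_force: [-0.6, 0.1, 0.9]
finger_gap: 0.0001
```

Emit:
arm_command(
  steps="0 0 30 0; 0 0 80 0; 0 0 130 0; -20 50 180 0; -40 100 220 0; -60 160 230 0; -60 200 230 0; -60 200 230 0",
)

```text
clock: 15.4
tcp_pos: [0.4425, 0.2351, 0.2989]
orientation: [-0.003, 0.993, 0.114, 0.002]
wrist_force: [-0.1, 0.6, -0.3]
finger_gap: -0.0003
```

```bash
python3 - <<'E'
from h import *
p=np.load("fix.npy"); s=get_state(); print(s["clock"],s["tcp_pos"],s["wrist_force"])
out=[]
for n,(x0,y0,w,h) in {"side":(230,200,200,200),"scene":(230,200,150,150)}.items():
    im=read_camera(n)[:,:,::-1].copy(); c=camera_info(n); k=400/w
    A=cv2.resize(im[y0:y0+h,x0:x0+w],None,fx=k,fy=k,interpolation=cv2.INTER_CUBIC)
    e=.1
    for v in ([-70,-20,12],[-70,20,53],[-70,-20,53],[0,102+126*np.cos(e),52+126*np.sin(e)],[0,102+44*np.cos(e),52+44*np.sin(e)]):
        q=(proj(c,fx(p,v))[0]-[x0,y0]+.5)*k; cv2.circle(A,tuple(int(a) for a in q),3,(0,0,255),1)
    out.append(A)
cv2.imwrite("pics/f7.png",np.hstack(out))
E
```

```text
15.4 [0.44253973 0.2351144  0.29890736] [-0.07276952  0.5632742  -0.34304587]
```

View pics/f7.png

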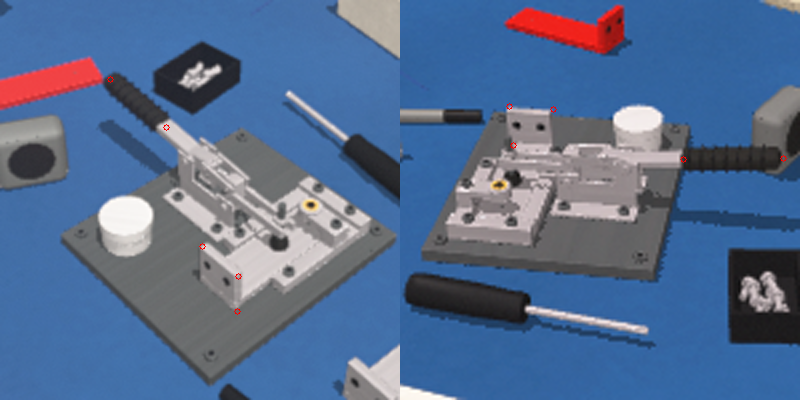

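In both views the grip lies on the predicted locked line, (110,79)–(166,127) and (683,158)–(783,158). The upstand is on the home line, the pad is on the bracket, and nothing else has moved. Handing in.

```bash
python3 -c "
from workcell import *
print(hand_in()); print(get_state()['clock'])"
```

```text
the job is handed in; nothing more can be done
None
the job is handed in; nothing more can be done
```

The bracket is home against the stop and the toggle clamp is locked on it. I handed the job in with the clock at about 15.4 s; `hand_in` gives no verdict.

- **Bracket:** I pushed it about 25 mm along the channel with the shut fingertips. It stopped where expected, with force rising to about 10 N and no further movement. Afterwards the outer face of its upstand sat on the predicted home line in both the side and wrist pictures.
- **Clamp:** I pushed the handle over and down past the dead point, where it snapped by itself. With the arm withdrawn, the grip matches the predicted locked line in the side and scene pictures, and the pad is down on the bracket.
- **Loose things:** I touched none of them, and those in the last pictures were where they started.

One check was inconclusive. When I pressed down lightly to feel the handle against its stop, I felt no contact down to a tip height of 68.4 mm, about the height expected for the locked grip. The lock is therefore confirmed from the pictures and from the handle staying put, not by touch. The two fixed cameras also disagreed by about 5 mm on the fixture's position. I used a value between them, and it agreed with the wrist camera to within 2–3 pixels.

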